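# Prop up a painted chest with a pry bar and a taper shim

### The arm

A 6-joint arm with a two-finger parallel gripper is mounted at the origin on the work surface. World frame = base frame: x ahead of the robot, y to its left, z up, the work surface at z = 0. Lengths are in m, angles in rad, forces in N, time in s.
With the tool pointing down it reaches from about 0.275 to 0.875 m from the base axis. Payload 12.5 kg.
Tool frame: the origin (TCP) lies on the centre line of the jaws, within the pads' length; the fingertips stand r.finger_overhang ahead of it and the grasp point (between the pads) lies 3 mm ahead of it (r.finger_overhang is the distance from the TCP to the fingertips, in m); z points along the fingers, y is the line along which they close (so a half turn about z gives the same grasp; the last joint's range is limited). The gripper opens to 85 mm and grips with 20 to 120 N. Pads are 22 mm wide; open, the fingers measure 114 mm over their backs; the gripper's body (76 mm by 85 mm) begins 54 mm behind the grasp point. The pads swing forward as they close: fully open they stand 13 mm farther back than shut.
Start: joints at [1.083, 0.351, 1.652, -0, 1.139, -0.085], TCP at [0.216, 0.506, 0.253] pointing down, gripper open.
Joint ranges: [-2.75, 2.75], [-0.79, 2.1], [0.01, 2.65], [-1.57, 4.71], [0.07, 3.14], [-2.87, 2.87]. Speed limits (rad/s): [2.22, 2.22, 2.79, 3.14, 3.14, 3.14].

### API

Orientations are given as a unit quaternion [x, y, z, w].
In Python, from cell import r, optics gives the robot as it stands. The module is installed in compiled form; this text tells all that it offers. Calls block until the motion is done:
- r.move_to(position, orientation): joint-space move of the TCP to a pose.
- r.move_linear(position, rot=None, vel=0.15): straight line of the TCP; rot=None keeps the orientation; vel is the mean speed in m/s.
- r.set_joints(angles): joint-space move.
- r.set_gripper(opening, squeeze=None): opening from 0.0 (shut) to 1.0 (fully open); squeeze is the grip in N (None keeps the last); returns when the fingers have stopped.
- r.sleep(seconds).
- r.inverse_kinematics(position, orientation): joint angles nearest the present ones, or None.
- optics.get_image(name): name is "scene" or "side" or "wrist"; returns a dict with "pixels" (420x560x3 uint8, red, green, blue), "depth" (420x560 float32, m along the optical axis (not along the pixel's ray), 0 where there is no reading), "fx", "fy", "cx", "cy" (pixels), "camera_from_world" (4x4, takes a point from world to camera coordinates); the wrist camera has in their place "mount" (4x4, takes a point from camera to tool coordinates, whose origin is the TCP and whose axes are the flange's). Camera axes: x right, y down, z forward; pixel columns grow to the right and rows downward; lengths in m; the calibration is good to about 2 mm. A picture is of the moment at which its call begins: read the wrist's pose just before it.
A pose or a line that the arm cannot do raises r.PlanningError and nothing moves.
- r.hand_in(): hands the job in; it is judged then, once.
Readings, each from a call of its own:
- r.current_t(): time.
- r.current_q(): joint angles.
- r.current_qvel(): joint speeds.
- r.current_effort(): joint torques, N m.
- r.current_tool_pos(): TCP position.
- r.current_ee_rot(): TCP orientation.
- r.current_contact_force(): force on the tool from outside, world axes, zero at the start.
- r.current_torque(): the same for the moment, N m.
- r.current_opening(): opening from 0.0 (shut) to 1.0 (fully open).
- r.current_finger_force(): force on a finger pad.
Only numpy, scipy, OpenCV 4.12 (cv2) and the standard library are available. Lean on these libraries where they do the work, as an engineer would, in place of code of your own. Each camera call takes 0.05 s, during which the arm holds its last target. There are 200 camera calls.

### The job

Pick up the orange-handled pry bar, lay it over the fulcrum saddle with its toe well under the chest between the front feet, and lower its handle to the table so that the front of the chest is levered up. Let go, leaving the heavy-handled bar there to hold the chest up, then slide the green-knobbed taper shim, flat on the board and thin end first, straight in under the raised yellow front foot until it is snug against the foot, and leave it there. Do not tip the chest over or shove it out of place.

Things in the scene. Friction and masses are not known exactly. Their poses are not given: they have to be found in the camera images.
- jig: Fixed plywood board, 10 thick, x -105 to 280, y +-125. Origin on the table under the fulcrum ridge; +x points to the chest, z up. Fulcrum: dark block 36 long, its rounded crest (along y) 60 above the table, between red cheeks at y +-22 to +-30, 80 tall, that guide the bar. A stop strip behind the chest keeps it from sliding back. All mm.
- chest: Loose navy open chest, about 1 kg, 200 x 200 x 195 tall, on four 30 x 30 corner feet 75 tall, open between them. Origin: footprint centre at the soles, 10 above the table. Front -x faces the fulcrum, centred on it; axes as the jig's; front face 35 past the ridge. Its bottom (toe lifts here) is 85 above the table. Back against the stop.
- foot (a point): Sole of the chest's yellow front foot at the middle of its front edge (chest x -100, y -85 mm), axes as the chest's. Slide the shim in from the front, along the chest's +x. With the bar's toe about 110 mm past the ridge and the handle end down on the table, this edge is some 15 to 20 mm above the board and 10 mm nearer the ridge.
- bar: Loose pry bar, 0.9 kg, 360 long: flat steel 20 wide, 10 thick, orange handle 24 wide, 24 tall, undersides flush. Origin: underside at the balance point, in the handle (x -95 to 35); toe ends at x 265. With the origin about 155 short of the ridge and the handle end lowered to the table (0.24 rad), its weight alone keeps the chest up.
- wedge: Loose wooden taper shim, 0.12 kg, 163 long, 40 wide, with an upright green grip block (34 in x, 22 wide in y, from 27 to 57 above the underside). Origin: underside below the block's middle; +x points to the thin tip at x 145. Slope: 5 thick at the tip to 27 at x 35, then level to the back end at x -18.
Things that resemble listed ones, but are neither listed nor needed, are in the scene too. Leave any turquoise look-alike of the wedge alone.

How it is judged:
By the outcome, as a careful person would: the job done as asked, in the order asked, and still so for the second after the job is handed in, with the robot touching nothing.
It also fails if it takes over 61 s, if anything falls off the work surface, if the arm or the gripper's body presses on something with over 40 N, if the wrist force passes 120 N, or if a joint passes its speed limit or range.

## Working session

There is one attempt and no reset: what is moved stays moved. The work goes in short steps, each a Python script; the robot and the scene stay as the last script left them, time stands still between calls to the robot, and variables do not carry over. Pictures are saved under pics/ and viewed, at most 12 in all, crops included, and the job is handed in when it is done.

```bash
mkdir -p pics; ls; cat > h.py <<'E'
import numpy as np, cv2
from cell import r, optics
from scipy.spatial.transform import Rotation as R
def shot(n,fn):
    p=r.current_tool_pos(); q=r.current_ee_rot()
    d=optics.get_image(n)
    if n=='wrist':
        T=np.eye(4);T[:3,:3]=R.from_quat(q).as_matrix();T[:3,3]=p
        d['wc']=T@np.array(d['mount'])
    else: d['wc']=np.linalg.inv(np.array(d['camera_from_world']))
    np.savez('pics/'+fn+'.npz',**d)
    cv2.imwrite('pics/'+fn+'.png',d['pixels'][:,:,::-1]); return d
def load(fn): return dict(np.load('pics/'+fn+'.npz'))
def cloud(d):
    v,u=np.mgrid[0:420,0:560]; z=d['depth']
    c=np.stack([(u-d['cx'])/d['fx']*z,(v-d['cy'])/d['fy']*z,z],-1)
    P=c@d['wc'][:3,:3].T+d['wc'][:3,3]; P[z==0]=np.nan; return P
def ray(d,u,v,h):
    c=d['wc'][:3,:3]@np.array([(u-d['cx'])/d['fx'],(v-d['cy'])/d['fy'],1]); o=d['wc'][:3,3]
    return o+c*(h-o[2])/c[2]
E
python3 - <<'E'
from h import *
for n in('scene','side'): 
    d=shot(n,n); print(n,d['wc'].round(3).tolist(),d['fx'])
print(r.finger_overhang,r.current_ee_rot(),r.current_t())
a=cv2.imread('pics/scene.png');b=cv2.imread('pics/side.png')
E
```

```text
pics
scene [[-0.891, -0.328, 0.314, 0.288], [-0.454, 0.625, -0.635, 0.475], [0.012, -0.708, -0.706, 0.646], [0.0, 0.0, 0.0, 1.0]] 379.3542186337284
side [[-0.928, -0.308, 0.21, 0.358], [-0.372, 0.74, -0.561, 0.549], [0.018, -0.598, -0.801, 0.873], [0.0, 0.0, 0.0, 1.0]] 513.0291315013907
0.022 [ 2.00051820e-01  9.79785169e-01 -5.17541209e-04 -1.53168922e-04] 0.1
```

View pics/scene.png

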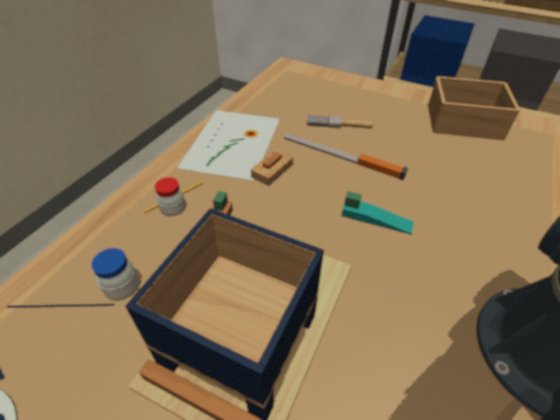

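View pics/side.png

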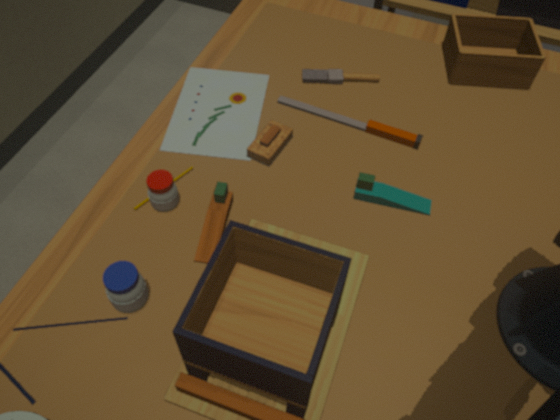

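The two orange/green candidates for the wedge are the orange-brown shim with a green block, side (221,190)–(205,260), and the turquoise look-alike at (390,190). The bar is at side (280,100)–(417,140), with its toe at the left. The fulcrum is hidden behind the chest. Next I'll measure these.

```bash
python3 - <<'E'
from h import *
for n in('scene','side'):
    d=load(n);P=cloud(d);hsv=cv2.cvtColor(d['pixels'],cv2.COLOR_RGB2HSV);print(n)
    def st(name,m):
        q=P[m]; q=q[~np.isnan(q[:,0])]
        if len(q)<5: print(name,len(q));return
        (c,s,a)=cv2.minAreaRect(q[:,:2].astype(np.float32))
        print(name,len(q),'rect',np.round(c,4),np.round(s,4),round(a,1),'z',np.percentile(q[:,2],[5,50,95]).round(4))
        return q
    # handle of bar
    H,S,V=[hsv[...,i].astype(int) for i in range(3)]
    v,u=np.mgrid[0:420,0:560]
    box=lambda a,b,c,e:(u>a)&(u<b)&(v>c)&(v<e)
    hb=box(355,415,145,180) if n=='scene' else box(362,425,110,152)
    m=hb&(S>190)&(H<14)&(P[...,2]>.012); st('handle',m)
    sb=box(275,365,125,170) if n=='scene' else box(270,372,88,132)
    m=sb&(S<110)&(P[...,2]>.004); st('steel',m)
    # green block
    gb=box(205,240,185,220) if n=='scene' else box(208,236,175,206)
    m=gb&(H>45)&(H<95)&(S>60); st('green',m)
    q=P[gb&(H>45)&(H<95)&(S>60)&(P[...,2]>.054)]; print('greentop',len(q),q.mean(0).round(4) if len(q) else '')
    # chest rim
    z=P[...,2]; print('zmax hist',np.histogram(z[z>.17],bins=8))
    m=(z>.197)&(z<.213)&(P[...,0]>.2); q=st('rim',m)
    (c,s,a)=cv2.minAreaRect(q[:,:2].astype(np.float32)); print(cv2.boxPoints((c,s,a)).round(3).tolist())
    m=(z>.006)&(z<.014)&(S<200)&box(120,380,210,420); q=st('board',m)
    # wedge plane
    if n=='side':
        m=box(190,240,180,265)&(z>.003)&(z<.03)&(S>130)&(H<25); q=st('wedgebody',m); print(cv2.boxPoints(cv2.minAreaRect(q[:,:2].astype(np.float32))).round(3).tolist())
    print('tab',np.nanmedian(P[300:310,400:450,2]))
E
```

```text
scene
handle 336 rect [ 0.4117 -0.3436] [0.0229 0.1104] 87.0 z [0.0133 0.0238 0.0267]
steel 530 rect [ 0.5786 -0.3822] [0.2426 0.1864] 32.0 z [0.0046 0.0103 0.0129]
green 158 rect [ 0.6896 -0.0131] [0.0191 0.0319] 10.9 z [0.0377 0.0555 0.0591]
greentop 90 [ 0.6893 -0.0123  0.0575]
zmax hist (array([10252,   427,   227,     0,     0,     0,     0,   208]), array([0.17000162, 0.21399764, 0.25799366, 0.30198968, 0.3459857 ,
       0.38998172, 0.43397774, 0.47797376, 0.52196978]))
rim 4925 rect [ 0.4052 -0.4876] [1.6807 0.225 ] 83.6 z [0.1987 0.2054 0.2069]
[[0.19900000095367432, -1.309999942779541], [0.4230000078678131, -1.3350000381469727], [0.6110000014305115, 0.33500000834465027], [0.3880000114440918, 0.36000001430511475]]
board 5827 rect [0.513  0.1416] [0.5465 0.442 ] 26.7 z [0.0088 0.0108 0.0127]
tab 0.001615179246382048
side
handle 57 rect [ 0.4151 -0.3329] [0.1141 0.0175] 3.6 z [0.0125 0.0171 0.022 ]
steel 665 rect [ 0.5899 -0.3535] [0.0266 0.2286] 87.5 z [0.0051 0.0091 0.0122]
green 110 rect [ 0.6927 -0.0115] [0.0189 0.0302] 9.5 z [0.0539 0.0566 0.059 ]
greentop 104 [ 0.6929 -0.01    0.0567]
zmax hist (array([6809,   61,    0,    0,    0,    0,  223,  325]), array([0.1700111 , 0.22081894, 0.27162677, 0.3224346 , 0.37324243,
       0.42405027, 0.4748581 , 0.52566593, 0.57647376]))
rim 4296 rect [0.4889 0.2372] [0.2003 0.202 ] 1.8 z [0.1992 0.2045 0.2066]
[[0.38600000739097595, 0.33500000834465027], [0.3919999897480011, 0.13300000131130219], [0.5920000076293945, 0.13899999856948853], [0.5860000252723694, 0.3409999907016754]]
board 5822 rect [0.5615 0.2022] [0.3933 0.4078] 1.8 z [0.0072 0.0099 0.0126]
wedgebody 1354 rect [0.689  0.0283] [0.1016 0.2074] 27.6 z [0.0043 0.0179 0.0276]
[[0.5960000157356262, 0.09700000286102295], [0.6919999718666077, -0.08699999749660492], [0.7820000052452087, -0.03999999910593033], [0.6859999895095825, 0.14399999380111694]]
tab 0.000275905619395056
```

```bash
cat >> h.py <<'E'
def quat(yaw, pitch=0.0, flip=False):
    """tool down, closing line perpendicular to an object with given yaw; pitch raises the object's +x end"""
    o=R.from_euler('z',yaw)*R.from_euler('y',-pitch)
    X,Y=np.array([1.,0,0]),np.array([0,1.,0])
    s=-1 if flip else 1
    M=np.stack([s*X,-s*Y,[0,0,-1]],1)
    return (o*R.from_matrix(M)).as_quat()
E
python3 - <<'E'
from h import *
from scipy.spatial.transform import Rotation as R
for nm,p,y in(('bar',[.45,-.35,.05],0.03),('place',[.498,-.053,.08],1.6),('wedge',[.69,-.012,.05],1.74),('wfin',[.58,.04,.06],1.6)):
    for f in(0,1):
        q=r.inverse_kinematics(p,quat(y,0,f)); print(nm,f,None if q is None else np.round(q,2))
r.move_linear([.24,.48,.40],vel=.3)
for f in (0,1):
    try: r.move_to([.60,-.08,.40],quat(1.6,0,f)); print('f',f);break
    except r.PlanningError as e: print(e)
d=shot('wrist','w1'); print(d['mount'].round(3).tolist(),r.current_t(),r.current_q().round(2) if hasattr(r.current_q(),'round') else r.current_q())
E
```

```text
bar 0 [-0.74  0.67  1.73 -0.    0.75  0.8 ]
bar 1 [-0.74  0.67  1.73 -0.    0.75 -2.34]
place 0 [-0.2   0.52  1.91 -0.    0.71 -0.23]
place 1 None
wedge 0 [-0.08  0.83  1.37 -0.    0.93 -0.25]
wedge 1 None
wfin 0 [-0.01  0.66  1.7  -0.    0.78 -0.04]
wfin 1 None
f 0
[[0.0, -0.961, -0.277, 0.07], [1.0, 0.0, -0.0, -0.0], [0.0, -0.277, 0.961, -0.121], [0.0, 0.0, 0.0, 1.0]] 3.1667 [-0.21  0.36  1.29  0.    1.5  -0.24]
```

View pics/w1.png

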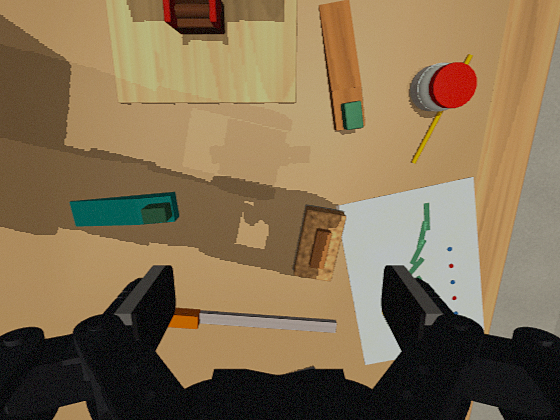

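The wrist view shows the board's front edge at rows ~102 (118–297), the fulcrum with red cheeks at (193,15), and the wooden shim with green block at (352,115), tip at (335,5). The turquoise look-alike is at (125,210), the bar toe at (336,325) and the cork sanding block at (320,243). The wooden shim is the listed one: it's wooden, not turquoise, about 163 long, and has a green grip.

```bash
python3 - <<'E'
from h import *
d=load('w1');P=cloud(d);hsv=cv2.cvtColor(d['pixels'],cv2.COLOR_RGB2HSV);H,S,V=[hsv[...,i].astype(int) for i in range(3)]
v,u=np.mgrid[0:420,0:560];box=lambda a,b,c,e:(u>a)&(u<b)&(v>c)&(v<e)
z=P[...,2]
def rect(n,m):
    q=P[m];q=q[~np.isnan(q[:,0])];c,s,a=cv2.minAreaRect(q[:,:2].astype(np.float32));print(n,len(q),np.round(c,4),np.round(s,4),round(a,2),'z',np.percentile(q[:,2],[5,50,95]).round(4));return q
g=box(335,370,95,135)&(H>50)&(H<95)&(S>60);rect('greentop',g&(z>.052))
ms=cv2.moments((g&(z>.05)).astype(np.uint8));print('ray',ray(d,ms['m10']/ms['m00'],ms['m01']/ms['m00'],.057).round(4))
w=box(310,370,0,140)&(z>.002)&(z<.06)&((S>150)|g)
q=rect('wedge all',w)
c=q[(q[:,2]<.03)]
for y0 in np.arange(0,.13,.02):
    s=c[abs(c[:,1]-y0)<.005]; 
    if len(s): print(round(y0,2),'x',np.percentile(s[:,0],[2,98]).round(4),'z',np.median(s[:,2]).round(4))
rect('steel',box(195,345,305,340)&(S<70)&(z>.004)&(z<.02))
rect('handlevis',box(165,198,300,335)&(S>190)&(z>.005)&(z<.04))
# cheeks
red=box(150,235,0,45)&(H<8)&(S>180);q=P[red]
for lo,hi in((.07,.09),):
    t=q[(q[:,2]>lo)&(q[:,2]<hi)]; m=t[:,0].mean()
    for s in(t[t[:,0]<m],t[t[:,0]>=m]): print('cheek',s.min(0).round(4),s.max(0).round(4),len(s))
print('board edge',ray(d,118,102,.01).round(4),ray(d,297,102,.01).round(4),ray(d,107,0,.01).round(4))
# handle end from scene by top edge extent
d=load('scene');P=cloud(d);hs=cv2.cvtColor(d['pixels'],cv2.COLOR_RGB2HSV)
m=box(355,415,145,180)&(hs[...,1]>150)&(hs[...,0]<15)&(P[...,2]>.016);q=P[m];print('handle x',np.percentile(q[:,0],[1,99]),'y',np.percentile(q[:,1],[2,98]))
E
```

```text
greentop 463 [ 0.6942 -0.0154] [0.0219 0.0333] 11.32 z [0.0553 0.0569 0.0582]
ray [ 0.6937 -0.0152  0.057 ]
wedge all 3920 [0.6829 0.0469] [0.0425 0.1627] 11.25 z [0.0067 0.0205 0.0571]
0.0 x [0.6704 0.7113] z 0.027
0.02 x [0.6665 0.7064] z 0.0266
0.04 x [0.6629 0.7027] z 0.0227
0.06 x [0.6591 0.6987] z 0.0185
0.08 x [0.6552 0.6945] z 0.0145
0.1 x [0.6514 0.6907] z 0.0105
0.12 x [0.6479 0.6868] z 0.0064
steel 1661 [ 0.5903 -0.3559] [0.0216 0.2295] 87.31 z [0.0058 0.0102 0.0118]
handlevis 489 [ 0.4522 -0.3489] [0.0252 0.0474] 86.01 z [0.0084 0.0239 0.0257]
cheek [0.4647 0.0807 0.07  ] [0.4725 0.1034 0.0824] 162
cheek [0.5153 0.0824 0.0702] [0.5238 0.1049 0.0821] 163
board edge [ 0.3736 -0.0084  0.01  ] [ 0.624  -0.0007  0.01  ] [0.3715 0.1183 0.01  ]
handle x [0.3560286  0.46889095] y [-0.35914325 -0.33144042]
```

```bash
python3 - <<'E'
from h import *
yaw=np.radians(-2.7); o=np.array([.4405,-.3488])
r.set_gripper(1.0)
r.move_to([*o,.14],quat(yaw))
r.move_linear([*o,.024],vel=.12)
print(r.current_contact_force())
r.set_gripper(0.0,90); print('open',r.current_opening(),r.current_finger_force())
r.move_linear([*o,.16],vel=.15)
print(r.current_contact_force(),r.current_torque(),r.current_opening())
J=np.array([.4947,.101]);jy=np.radians(91.76);f=np.array([np.cos(jy),np.sin(jy)])
p=J-.330*f
print(p); r.move_to([*p,.16],quat(jy))
d=shot('side','s2');shot('scene','c2');shot('wrist','w2');print(r.current_t(),r.current_tool_pos())
E
```

```text
[0.22454708 0.01552459 0.10277153]
open 0.2636726042000681 89.91637945175171
[-0.41026249 -0.25319541 -8.84089943] [ 0.01997369 -0.06440759  0.00458256] 0.2622190930451723
[ 0.50483528 -0.22884432]
9.0833 [ 0.50467151 -0.22917155  0.15989405]
```

View pics/w2.png

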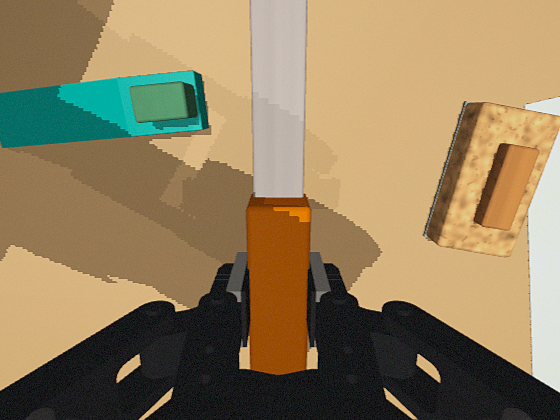

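The bar is gripped square: the handle front end is at (277,200) and the steel runs straight up the picture. Next I'll check its pose in the hand.

```bash
python3 - <<'E'
from h import *
J=np.array([.4947,.101]);jy=np.radians(91.76);f=np.array([np.cos(jy),np.sin(jy)]);n=np.array([-f[1],f[0]])
d=load('w2');P=cloud(d);hs=cv2.cvtColor(d['pixels'],cv2.COLOR_RGB2HSV)
t=np.array(r.current_tool_pos())
L=lambda P:np.stack([(P[...,:2]-t[:2])@f,(P[...,:2]-t[:2])@n,P[...,2]-t[2]],-1)
v,u=np.mgrid[0:420,0:560];Q=L(P)
m=(u>245)&(u<315)&(v<196)&(Q[...,2]>-.06)&(hs[...,1]<90);q=Q[m];print('steel',q.min(0).round(4),q.max(0).round(4),'pitch',np.polyfit(q[:,0],q[:,2],1),'yaw',np.polyfit(q[:,0],q[:,1],1))
m=(u>245)&(u<315)&(v>190)&(v<260)&(Q[...,2]>-.06)&(hs[...,1]>150);q=Q[m];print('handle front',np.percentile(q[:,0],[95,99]),np.median(q[:,2]))
for c in('s2','c2'):
    d=load(c);P=cloud(d);Q=L(P);hs=cv2.cvtColor(d['pixels'],cv2.COLOR_RGB2HSV)
    m=(abs(Q[...,1])<.03)&(Q[...,2]>-.06)&(Q[...,2]<.03)&(Q[...,0]>.06)&(Q[...,0]<.32)
    q=Q[m];print(c,len(q),np.percentile(q[:,0],[1,99]) if len(q) else '', np.polyfit(q[:,0],q[:,2],1) if len(q)>9 else '')
E
```

```text
steel [ 0.0351 -0.0103 -0.0226] [ 0.1058  0.0103 -0.012 ] pitch [ 0.00019188 -0.01438581] yaw [-0.00261429  0.00043908]
handle front [0.03552306 0.03569088] -0.0006113742253058829
s2 997 [0.06257248 0.26791492] [-0.00131307 -0.01505724]
c2 807 [0.06235702 0.2661525 ] [-0.00386184 -0.01359442]
```

```bash
python3 - <<'E'
from h import *
J=np.array([.4947,.101]);jy=np.radians(91.76);f=np.array([np.cos(jy),np.sin(jy)])
def pose(x,th,zc):  # bar origin x short of the ridge, pitch, underside height over ridge
    a,b=-x*np.cos(th)-.0246*np.sin(th), zc-x*np.sin(th)+.0246*np.cos(th)
    return [*(J+a*f),b],quat(jy,th)
F=lambda:(np.round(r.current_contact_force(),1),np.round(r.current_torque(),2))
p,q=pose(.33,0,.067);r.move_linear(p,q,vel=.15)
p,q=pose(.155,0,.067);r.move_linear(p,q,vel=.12);print(F())
p,q=pose(.155,0,.061);r.move_linear(p,q,vel=.05);print('seat',F())
for th in np.arange(.04,.241,.04):
    p,q=pose(.155,th,.061);r.move_linear(p,q,vel=.05);print(round(th,2),F(),r.current_t())
    if np.linalg.norm(r.current_contact_force())>60: break
shot('scene','c3');shot('side','s3')
E
```

```text
(array([ 1. ,  0.9, -7.5]), array([ 0.02,  0.02, -0.04]))
seat (array([ 0.1,  0.2, -9.1]), array([ 0.03,  0.01, -0.01]))
0.04 (array([ 0.5,  0. , -9.1]), array([-0.01, -0.01, -0.01])) 11.8417
0.08 (array([ 0.4,  0.2, -8.7]), array([-0.09,  0.01,  0.01])) 12.1167
0.12 (array([ 0.2,  0.3, -9.2]), array([-0.2 ,  0.04, -0.01])) 12.3917
0.16 (array([ 0.1,  1.6, -6.9]), array([-0.38, -0.01, -0.05])) 12.6667
0.2 (array([-0.4,  0.7, -5.7]), array([-0.58, -0.08, -0.06])) 12.9417
0.24 (array([-0.2, -1.5, -6.9]), array([-0.84, -0.04, -0.07])) 13.2167
```

View pics/c3.png

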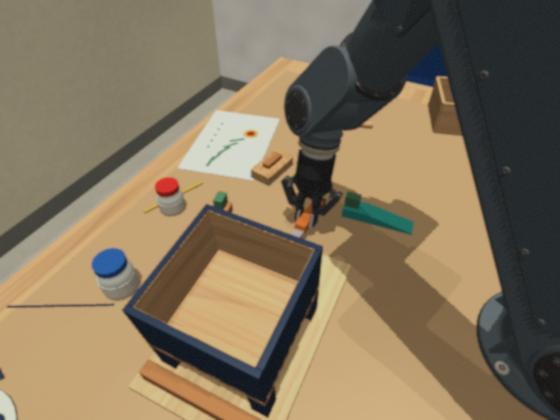

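The arm holds the bar low, at (305,215), and the chest front seems raised. I'll measure the tilt.

```bash
cat >> h.py <<'E'
J=np.array([.4947,.101]);jy=np.radians(91.76);f=np.array([np.cos(jy),np.sin(jy)]);n=np.array([-f[1],f[0]])
def jig(P): return np.concatenate([np.stack([(P[...,:2]-J)@f,(P[...,:2]-J)@n],-1),P[...,2:]],-1)
def tilt(d):
    Q=jig(cloud(d));m=(abs(Q[...,1])<.15)&(Q[...,0]>-.02)&(Q[...,0]<.3)&(Q[...,2]>.19)&(Q[...,2]<.25);q=Q[m]
    A=np.c_[q[:,:2],np.ones(len(q))]
    for _ in range(4):
        c=np.linalg.lstsq(A,q[:,2],rcond=None)[0];k=abs(A@c-q[:,2])<.004;A,q=A[k],q[k]
    print('rim slope x,y',c[:2].round(4),'n',len(q),'x',np.percentile(q[:,0],[.5,99.5]).round(4),'y',np.percentile(q[:,1],[.5,99.5]).round(4),'front z',np.round(c[2]+c[0]*.03,4))
E
python3 - <<'E'
from h import *
for s in('scene','side','c3','s3'): print(s);tilt(load(s))
E
```

```text
scene
rim slope x,y [0.0032 0.0043] n 3799 x [0.0347 0.2345] y [-0.0964  0.1034] front z 0.2046
side
rim slope x,y [0.0014 0.0022] n 3753 x [0.0364 0.2364] y [-0.0979  0.1016] front z 0.2041
c3
rim slope x,y [-0.039   0.0097] n 2865 x [0.05   0.2404] y [-0.0958  0.1032] front z 0.2132
s3
rim slope x,y [-0.0569  0.0066] n 2619 x [0.0512 0.2423] y [-0.0982  0.1014] front z 0.2163
```

```bash
python3 - <<'E'
from h import *
def pose(x,th,zc):
    a,b=-x*np.cos(th)-.0246*np.sin(th), zc-x*np.sin(th)+.0246*np.cos(th)
    return [*(J+a*f),b],quat(jy,th)
for k in range(1,8):
    p,q=pose(.155,.24+.008*k,.061-.0012*k);r.move_linear(p,q,vel=.05)
    F=np.array(r.current_contact_force());print(k,F.round(1),np.round(r.current_torque(),2),np.round(p[2],4))
    if F[2]>10: break
tilt(shot('side','s4'));tilt(shot('scene','c4'));shot('wrist','w4');print(r.current_t())
d=load('s4');Q=jig(cloud(d));hs=cv2.cvtColor(d['pixels'],cv2.COLOR_RGB2HSV)
m=(abs(Q[...,1])<.03)&(Q[...,0]>-.27)&(Q[...,0]<-.02)&(Q[...,2]>.012)&(Q[...,2]<.09)&((hs[...,1]>185)&(hs[...,0]<14)|(hs[...,1]<80))&(hs[...,2]>60)
q=Q[m];
for x in np.arange(-.25,-.02,.02):
    s=q[abs(q[:,0]-x)<.006]
    if len(s)>3: print(round(x,2),len(s),np.percentile(s[:,2],[10,50,90]).round(4))
E
```

```text
1 [-1.7 -2.   3.3] [-0.43  0.11  0.14] 0.0456
2 [-12.4  -4.4  39.7] [0.14 2.17 0.59] 0.0432
rim slope x,y [-0.0618  0.0079] n 2529 x [0.0524 0.2431] y [-0.098   0.1017] front z 0.2173
rim slope x,y [-0.045  0.009] n 2838 x [0.0507 0.2411] y [-0.0959  0.1035] front z 0.2144
13.9667
-0.21 5 [0.0304 0.0327 0.0335]
-0.19 14 [0.0355 0.0366 0.0383]
-0.17 15 [0.0398 0.0409 0.0434]
-0.15 46 [0.0434 0.0531 0.0623]
-0.13 8 [0.0471 0.0498 0.0524]
-0.11 38 [0.04   0.0425 0.0445]
-0.09 46 [0.0452 0.0474 0.049 ]
-0.07 50 [0.0505 0.0525 0.0543]
```

View pics/w4.png

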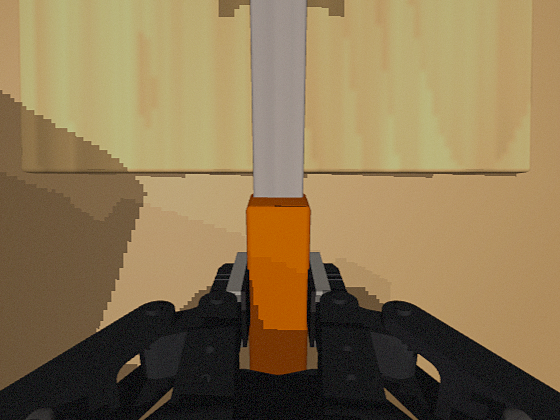

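The picture shows the bar aligned in the jig, with the handle down and the steel over the board, well centred between the cheeks. The force jump shows the handle end is on the table. I'll ease off, release and retreat along the tool axis.

```bash
python3 - <<'E'
from h import *
p=np.array(r.current_tool_pos());q=r.current_ee_rot()
r.move_linear(p+[0,0,.0015],vel=.03);print(np.round(r.current_contact_force(),1))
r.set_gripper(.7);print(np.round(r.current_contact_force(),1))
z=R.from_quat(q).as_matrix()[:,2]
r.move_linear(p-.10*z,vel=.15)
r.move_to([.62,-.08,.30],quat(jy))
d=shot('wrist','w5');tilt(shot('side','s5'));tilt(shot('scene','c5'));print(r.current_t())
E
```

```text
[-0.3 -4.4 -4.3]
[-0.5  0.7 -0.3]
rim slope x,y [-0.0612  0.0088] n 2549 x [0.0524 0.2428] y [-0.0979  0.1017] front z 0.2171
rim slope x,y [-0.0452  0.0091] n 2802 x [0.0504 0.2409] y [-0.0959  0.1035] front z 0.2144
16.475
```

View pics/w5.png

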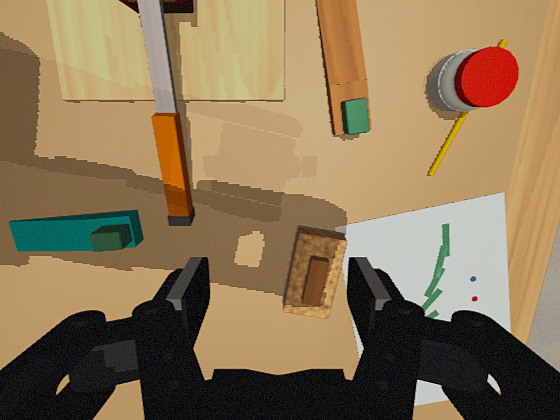

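```bash
python3 - <<'E'
from h import *
d=load('w5');print('bar end',jig(ray(d,181,224,.0)).round(4),'handle/steel',jig(ray(d,165,115,.055)).round(4))
P=cloud(d);hs=cv2.cvtColor(d['pixels'],cv2.COLOR_RGB2HSV);z=P[...,2];v,u=np.mgrid[0:420,0:560]
m=(u>335)&(u<375)&(v>92)&(v<138)&(hs[...,0]>50)&(hs[...,0]<95)&(z>.052)
c,s,a=cv2.minAreaRect(P[m][:,:2].astype(np.float32));print(c,s,a)
c=np.array(c);assert np.hypot(*(c-[.694,-.0153]))<.004
o=(c+[.694,-.0153])/2;wy=np.radians(101.3)
r.move_to([*o,.13],quat(wy));r.move_linear([*o,.052],vel=.12);print(np.round(r.current_contact_force(),1))
r.set_gripper(0,50);print(r.current_opening(),r.current_finger_force())
r.move_linear([*o,.085],vel=.12);print(np.round(r.current_contact_force(),1))
r.move_linear([.65,-.085,.09],quat(wy),vel=.2)
s=J-.175*f-.083*n
r.move_linear([*s,.09],quat(jy),vel=.2)
shot('wrist','w6');shot('side','s6');print(r.current_t())
E
```

```text
bar end [-0.2555  0.0053  0.    ] handle/steel [-0.1215 -0.0037  0.055 ]
(0.6944917440414429, -0.015363914892077446) (0.021907711401581764, 0.03354809060692787) 11.876733779907227
[ 0.3 -0.7  0.6]
0.24622323744948574 49.7236043214798
[ 0.4 -0.1 -1. ]
20.0917
```

View pics/w6.png

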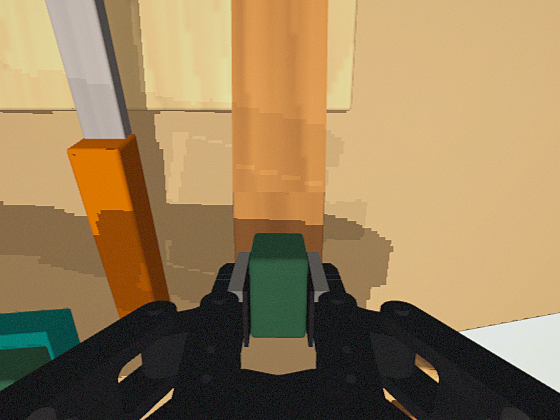

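The shim is gripped straight (block (278,285), body columns 232–327). The bar is clear of the lane to its left. Now I'll lower it to the board and slide in with force monitoring.

```bash
python3 - <<'E'
from h import *
lane=-.083
at=lambda x,z:[*(J+x*f+lane*n),z]
Fj=lambda:np.array([np.array(r.current_contact_force())[:2]@f,np.array(r.current_contact_force())[:2]@n,r.current_contact_force()[2]])
r.move_linear(at(-.145,.070),vel=.15);b=Fj();print('base',b.round(2))
z=.066
while z>.059:
    z-=.0007;r.move_linear(at(-.145,z),vel=.05);F=Fj()-b
    if F[2]>1.5: break
print('board contact z',z,F.round(2)); z+=.0005
r.move_linear(at(-.11,z),vel=.08);print(Fj()-b)
x=-.11;b=Fj()
while x<-.02:
    x+=.002;r.move_linear(at(x,z),vel=.04);F=Fj()-b
    if x>-.1 and round(x*1000)%10==0 or abs(F[0])>2: print(round(x,3),F.round(2))
    if F[0]<-5: break
print('stop',x,F,r.current_t(),'thickness at foot est',27-(.025-x-.035)*200)
tilt(shot('side','s7'));tilt(shot('scene','c7'));shot('wrist','w7')
E
```

```text
base [ 0.41 -0.7  -0.86]
board contact z 0.06249999999999998 [-0.28  1.79  3.38]
[-0.77965629  0.62740058 -0.50874661]
-0.1 [ 0.36 -0.41  0.5 ]
-0.09 [0.72 0.73 0.51]
-0.08 [ 0.16 -0.15 -0.06]
-0.07 [-0.15 -0.64 -0.46]
-0.06 [0.21 0.75 1.31]
-0.05 [-1.89 -1.46 -1.39]
-0.04 [-2.71 -0.95 -1.61]
-0.038 [-3.74 -0.13 -1.93]
-0.036 [-3.67  0.68 -1.74]
-0.034 [-3.   -0.4  -2.72]
-0.032 [-2.71 -0.22 -2.08]
-0.03 [-2.77  1.17 -2.35]
-0.028 [-3.12  0.4  -2.7 ]
-0.026 [-2.78  0.13 -2.17]
-0.024 [-3.11  0.97 -2.87]
-0.022 [-3.48 -0.07 -2.36]
-0.02 [-2.23 -0.27 -3.26]
stop -0.01999999999999992 [-2.22948879 -0.2653965  -3.25647944] 33.575 thickness at foot est 25.000000000000018
rim slope x,y [-0.051  0.013] n 2534 x [-0.0033  0.2568] y [-0.0943  0.1054] front z 0.2157
rim slope x,y [-0.0557  0.01  ] n 3153 x [-0.006   0.2547] y [-0.096   0.1074] front z 0.217
```

View pics/w7.png

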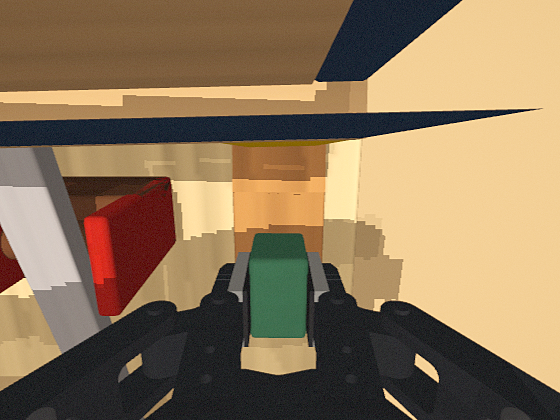

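```bash
python3 - <<'E'
from h import *
d=load('w7');Q=jig(cloud(d));hs=cv2.cvtColor(d['pixels'],cv2.COLOR_RGB2HSV);v,u=np.mgrid[0:420,0:560]
m=(hs[...,0]>20)&(hs[...,0]<34)&(hs[...,1]>200)&(v>130)&(v<160)&(u>225)&(u<335);q=Q[m];print('yellow',len(q),np.nanpercentile(q,[5,50,95],axis=0).round(4))
for r0 in range(138,200,6): print(r0,Q[r0,280].round(4),d['pixels'][r0,280])
# rim corners in scene/side: navy top edge fit by windowed x profile along left/back wall
for s in('side','s5','s7','scene','c5','c7'):
    Q=jig(cloud(load(s)))
    out=[]
    for y0 in(-.05,0,.05):
        k=(abs(Q[...,1]-y0)<.02)&(Q[...,0]>.15)&(Q[...,0]<.29)&(Q[...,2]>.13)&(Q[...,2]<.25);q=Q[k]
        top=q[q[:,2]>np.percentile(q[:,2],99)-.006];out.append((np.percentile(q[:,0],99).round(4),np.percentile(q[:,2],98).round(4)))
    for y0 in(.06,.03):
        k=(abs(Q[...,1]-y0)<.015)&(Q[...,0]>.0)&(Q[...,0]<.1)&(Q[...,2]>.19)&(Q[...,2]<.26);q=Q[k]
        if len(q)>5:out.append(('front',np.percentile(q[:,0],[2,50]).round(4),np.percentile(q[:,2],95).round(4)))
    print(s,out)
E
```

```text
yellow 416 [[ 0.0357 -0.0957  0.0473]
 [ 0.0401 -0.0837  0.0863]
 [ 0.0424 -0.072   0.1047]]
138 [ 0.0449 -0.0831  0.1266] [18 30 47]
144 [ 0.0392 -0.0833  0.0779] [135 100   0]
150 [ 0.0323 -0.0836  0.0328] [159 106  61]
156 [ 0.0299 -0.0836  0.0343] [156 103  61]
162 [ 0.0274 -0.0836  0.0349] [157 101  60]
168 [ 0.0247 -0.0836  0.0342] [175 118  63]
174 [ 0.0224 -0.0836  0.036 ] [153  95  54]
180 [ 0.0201 -0.0836  0.0372] [246 178  98]
186 [ 0.0173 -0.0836  0.0364] [232 165  91]
192 [ 0.0147 -0.0836  0.0367] [226 163  94]
198 [ 0.0123 -0.0836  0.0376] [221 156  85]
side [(np.float64(0.2368), np.float64(0.2065)), (np.float64(0.2369), np.float64(0.2066)), (np.float64(0.2368), np.float64(0.2065)), ('front', array([0.0362, 0.0454]), np.float64(0.2061)), ('front', array([0.0369, 0.0456]), np.float64(0.2065))]
s5 [(np.float64(0.2425), np.float64(0.2062)), (np.float64(0.2428), np.float64(0.2063)), (np.float64(0.2427), np.float64(0.2064)), ('front', array([0.0445, 0.0521]), np.float64(0.2232)), ('front', array([0.0442, 0.052 ]), np.float64(0.2231))]
s7 [(np.float64(0.2567), np.float64(0.20
[... 228 characters left out ...]
np.float64(0.2069)), (np.float64(0.2346), np.float64(0.2068)), (np.float64(0.2347), np.float64(0.2069)), ('front', array([0.0353, 0.0441]), np.float64(0.2068)), ('front', array([0.0348, 0.0441]), np.float64(0.2067))]
c5 [(np.float64(0.2404), np.float64(0.2065)), (np.float64(0.2407), np.float64(0.2067)), (np.float64(0.2409), np.float64(0.2066)), ('front', array([0.0424, 0.0505]), np.float64(0.2237)), ('front', array([0.0426, 0.0504]), np.float64(0.2237))]
c7 [(np.float64(0.2546), np.float64(0.2064)), (np.float64(0.2536), np.float64(0.2065)), (np.float64(0.2524), np.float64(0.2064)), ('front', array([0.0543, 0.0617]), np.float64(0.2277)), ('front', array([0.0554, 0.0624]), np.float64(0.2276))]
```

View pics/s7.png

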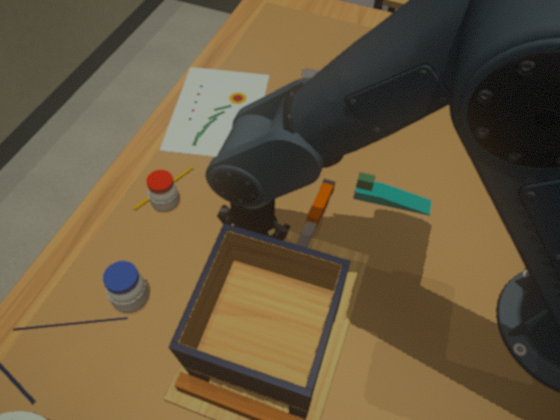

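Yellow foot edge is at jig x≈34, z≈32 mm, sitting on the slope. The chest is back at its home against the stop and the shim is snug. I'll release with a limited opening because of the cheek, and back straight out so the camera clears the chest.

```bash
python3 - <<'E'
from h import *
Fj=lambda:np.round(r.current_contact_force(),1)
r.set_gripper(.5);print(Fj(),r.current_opening())
p=np.array(r.current_tool_pos())
r.move_linear(p+[*(-.09*f),.0],vel=.1);print(Fj())
r.move_linear(p+[*(-.10*f),.2],vel=.2)
r.move_to([*(J-.23*f-.08*n),.26],quat(jy,.35))
d=shot('wrist','w8');shot('side','s8');shot('scene','c8');print(r.current_t())
for s in('s8','c8'):
    Q=jig(cloud(load(s)))
    for y0 in(.06,-.05):
        k=(abs(Q[...,1]-y0)<.015)&(Q[...,0]>.0)&(Q[...,0]<.1)&(Q[...,2]>.19)&(Q[...,2]<.26);q=Q[k];b=Q[(abs(Q[...,1]-y0)<.02)&(Q[...,0]>.15)&(Q[...,0]<.29)&(Q[...,2]>.13)&(Q[...,2]<.25)]
        print(s,y0,np.percentile(q[:,0],2).round(4),np.percentile(q[:,2],95).round(4),np.percentile(b[:,0],99).round(4))
E
```

```text
[-0.9  0.3 -0.1] 0.4987790517152688
[ 0.6 -0.2 -0.6]
36.9333
s8 0.06 0.056 0.2269 0.2543
s8 -0.05 0.0586 0.2273 0.2565
c8 0.06 0.0544 0.2278 0.2523
c8 -0.05 0.0566 0.2278 0.2544
```

View pics/w8.png

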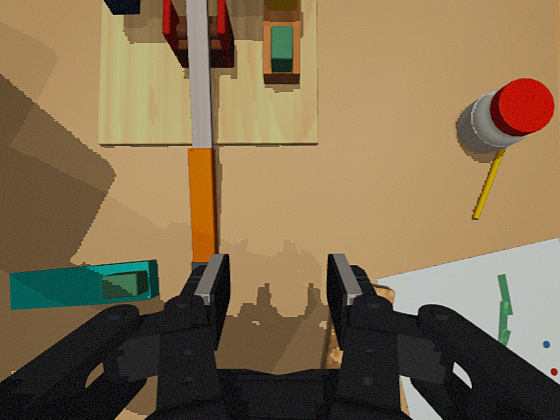

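The picture shows the shim lying straight under the yellow foot, with its green block at (283,45). The bar lies over the saddle with its handle down, at (203,205). Rim heights are unchanged after release (front still about 21 mm up) and the chest is at its original spot, so I'll hand in.

```bash
python3 -c "
from h import *
print(r.hand_in(), r.current_t())"
```

```text
the job is handed in; nothing more can be done
the job is handed in; nothing more can be done
```

I handed the job in at about 37 s: the bar is over the saddle with its handle down, and the shim is snug under the raised yellow foot. I pushed the shim about 35 mm past first contact, so the chest front rose from 17 to 21 mm and turned about 1°, back against its stop; by my estimate the shim now carries the foot and the bar's toe may sit 3 mm clear of the chest.

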